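# Open the interlocked isolator and selector of the test manifold in order

## Task

Bring the test manifold into test mode: swing the red isolator handle clockwise (seen from above) until its yellow dog is firmly home on its stop post, and only then swing the blue selector handle clockwise too, which the isolator now frees, until it too is firmly home on its stop. Feel for each stop and press it home with about 10 N at the handle, no harder than 13 N, do not force a handle that is still locked, leave the loose parts around the box where they lie, and let go at the end.

Things in the scene. Friction and masses are not known exactly. Their poses are not given: they have to be found in the camera images.
- station: fixed blue steel box, aluminium top panel, 150 (x) x 220 (y) x 60 mm high; origin at the centre of its underside. Its brass ports look to its -x. Two upright shafts stand on the panel on its y axis: isolator at y = +28 mm, selector at y = -28 mm. The isolator handle swings from its -x to its +x side, the selector handle from its +x to its -x side
- isolator: steel cam disc (radius 35 mm, 8 mm thick, a scalloped gap in its rim); origin on the shaft axis at its underside, 63 mm above the bench; z up. Turns clockwise from above; yaw relative to the station 0 to -0.3 at the start, -1.396 home. Rubs (1 to 2 N at the handle), stays where left. Only at home (within 0.06 rad) does its gap let the selector's disc pass
- selector: brass cam disc like the isolator's; origin on its shaft axis at its underside, 63 mm above the bench; z up. Turns clockwise from above; yaw relative to the station 0 at the start, -1.222 home. Until the isolator is home it gives only 0.06 rad, then jams on the isolator's rim. Turned, it locks the isolator. Rubs (1 to 2 N at the handle), stays where left
- isolator_grip (a point): mid-height of the red upright round grip post (18 mm diameter, from 93 to 143 mm above the bench, this point at 118; it does not spin) 60 mm from the isolator axis, at the end of a 16 mm wide steel arm. The arm turns with the disc but is clamped to its shaft at an angle that varies by 0.2 rad either way from start to start: the handle's angle at home is not fixed
- selector_grip (a point): the same on the selector: mid-height of its blue round grip post (18 mm diameter, from 93 to 143 mm above the bench, this point at 118; it does not spin), 60 mm from the selector axis on a 16 mm wide arm, clamped likewise at a varying angle
- isolator_dog (a point): top middle of the isolator's yellow dog, a tab 8 mm wide on the disc's rim, 43 mm from the axis, 71 mm above the bench
- selector_dog (a point): the same on the selector disc: top middle of its yellow dog, 8 mm wide, 43 mm from the axis, 71 mm above the bench
- isolator_stop: fixed rubber-faced stop post (10 mm diameter, 14 mm tall) on the panel, 43 mm from the isolator axis; origin at its foot, 60 mm above the bench. The dog's side meets it at home; dog point and post axis are then 9 mm apart in plan. The rubber gives under 0.1 mm per newton and about 10 N at the handle (12 N on the post) seats the dog well; under 6 N on the post does not. It may carry 20 N, reached at about 15 N on the handle
- selector_stop: the same stop post for the selector's dog, diameter 10 mm, 14 mm tall, 43 mm from the selector axis; 9 mm from the dog point in plan when home; pressed likewise; may carry 20 N at most
- control_box: fixed grey metal control box with a red rocker switch on top, 120 x 90 mm, 81 mm high with the switch; origin at the centre of its underside; not part of the work
- guided_cylinder: loose compact aluminium guided cylinder, 107 x 50 x 36 mm, origin at the centre of its underside; leave it alone
- check_valve: loose brass check valve, 54 x 24 x 24 mm, lying; origin at the centre of its underside; leave it alone
- mounting_plate: loose steel mounting plate, 80 x 60 x 6 mm, origin at the centre of its underside; leave it alone
- silencer: loose black plastic silencer standing upright, diameter 26 mm, 44 mm tall; origin at the centre of its underside; leave it alone

How it is judged:
By the outcome, as a careful person would: the job done as asked, in the order asked, and still so for the second after the job is handed in, with the robot touching nothing.
It also fails if it takes over 72 s, if anything falls off the work surface, if the arm or the gripper's body presses on something with over 40 N, if the wrist force passes 120 N, or if a joint passes its speed limit or range.

## Robot

A 6-joint arm with a two-finger parallel gripper is mounted at the origin on the work surface. World frame = base frame: x ahead of the robot, y to its left, z up, the work surface at z = 0. Lengths are in m, angles in degrees, forces in N, time in s.
With the tool pointing down it reaches from about 0.4 to 0.825 m from the base axis. Payload 7 kg.
Tool frame: the origin (TCP) lies midway between the tips of the shut fingers; the grasp point (between the pads) lies 19 mm behind it; z points along the fingers, y is the line along which they close (so a half turn about z gives the same grasp; the last joint's range is limited). The gripper opens to 88 mm and grips with 3 to 60 N. Pads are 19 mm wide; open, the fingers measure 130 mm over their backs; the gripper's body (78 mm by 193 mm) begins 47 mm behind the grasp point.
Start: joints at [-59.353, 20.546, 0.682, 0, -70.136, -16.507], TCP at [0.165, -0.655, 0.227] pointing down, gripper open.
Joint ranges: [-176.03, 176.03], [-82.01, 121.73], [-58.28, 71.71], [-173.87, 95.51], [-174.79, -0.11], [-173.66, 173.66]. Speed limits (degrees/s): [136.94, 136.94, 172.46, 180, 180, 180].

## Interface

Orientations are given as a 3x3 rotation matrix whose columns are the frame's x, y, z axes.
In Python, from rig import robot gives the robot as it stands. Calls block until the motion is done:
- robot.goto(position, orientation): joint-space move of the TCP to a pose.
- robot.servo_line(position, ori=None, speed=0.15): straight line of the TCP; ori=None keeps the orientation; speed is the mean speed in m/s.
- robot.movej(angles): joint-space move.
- robot.move_gripper(opening): opening from 0.0 (shut) to 1.0 (fully open); the grip force is fixed at half the most; returns when the fingers have stopped.
- robot.dwell(seconds).
- robot.ik(position, orientation): joint angles nearest the present ones, or None.
- robot.grab_frame(name): name is "side" or "top" or "wrist"; returns (picture, depth): 384x512x3 uint8, red, green, blue; 384x512 float32, m along the optical axis (not along the pixel's ray), 0 where there is no reading.
- robot.camera_info(name): a dict with "vfov" (degrees; the focal length in pixels is half the picture's height over the tangent of half this angle, whatever the lens; pixels are square), "cx", "cy" (the principal point, pixels), "view" (4x4, takes a point from world to camera coordinates); the wrist camera has in their place "T_tool_cam" (4x4, takes a point from camera to tool coordinates, whose origin is the TCP and whose axes are the flange's). Camera axes: x right, y down, z forward; pixel columns grow to the right and rows downward; lengths in m; the calibration is good to about 2 mm. The wrist camera is an equidistant fisheye: a pixel r from the principal point sees the ray r / f radians off the axis. A picture is of the moment at which its call begins: read the wrist's pose just before it. camera_info takes no time and is no camera call.
A pose or a line that the arm cannot do raises robot.Unreachable and nothing moves.
- robot.job_done(): hands the job in; it is judged then, once.
Readings, each from a call of its own:
- robot.read_t(): time.
- robot.read_qpos(): joint angles.
- robot.read_qvel(): joint speeds.
- robot.read_effort(): joint torques, N m.
- robot.read_position(): TCP position.
- robot.read_tcp_rot(): TCP orientation.
- robot.read_force(): force on the tool from outside, world axes, zero at the start.
- robot.read_ft_torque(): the same for the moment, N m.
- robot.read_grip_width(): opening from 0.0 (shut) to 1.0 (fully open).
- robot.read_finger_force(): force on a finger pad.
Only numpy, scipy, OpenCV 4.12 (cv2) and the standard library are available. Lean on these libraries where they do the work, as an engineer would, in place of code of your own. Each camera call takes 0.05 s, during which the arm holds its last target. There are 200 camera calls.

## Working session

There is one attempt and no reset: what is moved stays moved. The work goes in short steps, each a Python script; the robot and the scene stay as the last script left them, time stands still between calls to the robot, and variables do not carry over. Pictures are saved under pics/ and viewed, at most 10 in all, crops included, and the job is handed in when it is done.

```bash
mkdir -p pics; ls
python3 - <<'E'
from rig import robot
import cv2,numpy as np
for n in("top","side"):
    p,d=robot.grab_frame(n); cv2.imwrite(f"pics/{n}0.png",cv2.cvtColor(p,cv2.COLOR_RGB2BGR)); np.savez(f"{n}0.npz",p=p,d=d)
    print(n,robot.camera_info(n))
print(robot.camera_info("wrist"),robot.read_t(),robot.read_tcp_rot())
E
```

```text
pics
top {'vfov': 42.939679788535, 'cx': 254.62896362634072, 'cy': 189.1804069567945, 'view': array([[ 0.01881583, -0.99977847,  0.00943274,  0.09063888],
       [-0.98209867, -0.02025001, -0.18727558,  0.64001029],
       [ 0.18742511, -0.00574014, -0.98226212,  1.40472274],
       [ 0.        ,  0.        ,  0.        ,  1.        ]])}
side {'vfov': 57.29006240057943, 'cx': 259.59157241310015, 'cy': 194.65060450806013, 'view': array([[-0.99486198, -0.10077774,  0.0096691 ,  0.64619064],
       [-0.06695692,  0.5833232 , -0.80947564,  0.06815946],
       [ 0.07593692, -0.80596395, -0.58707384,  0.98040654],
       [ 0.        ,  0.        ,  0.        ,  1.        ]])}
{'vfov': 65.70646984690485, 'cx': 249.20591630047863, 'cy': 192.0139215997003, 'T_tool_cam': array([[-4.80580380e-05, -9.59341129e-01, -2.82249172e-01,
         7.62079146e-02],
       [ 9.99999998e-01, -3.41294782e-05, -5.42649095e-05,
         1.22900333e-04],
       [ 4.24255426e-05, -2.82249174e-01,  9.59341129e-01,
        -1.56926404e-01],
       [ 0.00000000e+00,  0.00000000e+00,  0.00000000e+00,
         1.00000000e+00]])} 0.1 [[-9.69728380e-01 -2.44185653e-01 -4.86422766e-04]
 [-2.44186092e-01  9.69727486e-01  1.32518845e-03]
 [ 1.48105518e-04  1.40385053e-03 -9.99999004e-01]]
```

View pics/top0.png

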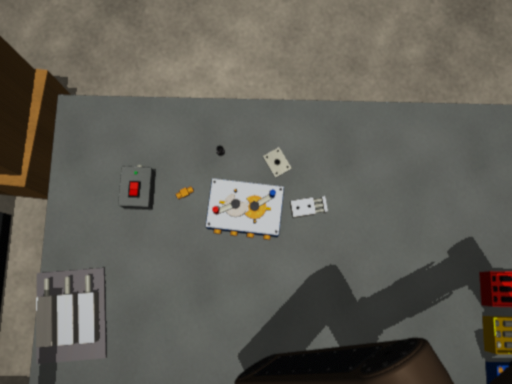

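View pics/side0.png

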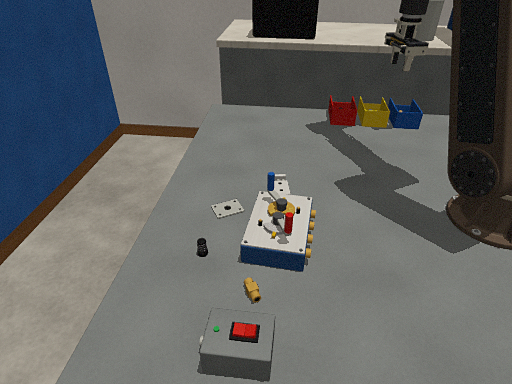

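The top view shows the station at about (245,208), the red grip at (215,210), the blue grip at (272,194), and the ports facing the robot. In the side view red is at (289,223) and blue at (271,181).

```bash
cat > h.py <<'E'
import numpy as np,cv2
from rig import robot
def ray(n,uv,T=None):
    """world origin and direction of a pixel; T: tool pose 4x4 for wrist"""
    c=robot.camera_info(n); f=192/np.tan(np.radians(c["vfov"]/2))
    x,y=(uv[0]-c["cx"])/f,(uv[1]-c["cy"])/f
    if n=="wrist":
        r=np.hypot(x,y)+1e-12; v=np.array([x/r*np.sin(r),y/r*np.sin(r),np.cos(r)]); M=T@c["T_tool_cam"]
    else: v=np.array([x,y,1]); M=np.linalg.inv(c["view"])
    return M[:3,3],M[:3,:3]@v
def plane(n,uv,z,T=None):
    o,d=ray(n,uv,T); return o+d*(z-o[2])/d[2]
def tool():
    T=np.eye(4); T[:3,:3]=robot.read_tcp_rot(); T[:3,3]=robot.read_position(); return T
def blobs(mask,amin=5):
    n,l,s,c=cv2.connectedComponentsWithStats(mask.astype(np.uint8))
    return sorted([(int(s[i,4]),c[i].round(1).tolist(),s[i,:4].tolist()) for i in range(1,n) if s[i,4]>=amin],reverse=True)
def masks(p):
    h,s,v=cv2.split(cv2.cvtColor(p,cv2.COLOR_RGB2HSV))
    return dict(red=((h<6)|(h>174))&(s>150)&(v>60),blue=(h>100)&(h<125)&(s>150)&(v>50),
      yellow=(h>18)&(h<32)&(s>140)&(v>90),panel=(s<40)&(v>150))
E
python3 - <<'E'
from h import *
p=np.load("top0.npz")["p"]; m=masks(p)
R=np.s_[165:245,195:295]
for k in("red","blue","panel"):
    w=np.zeros(p.shape[:2],bool); w[R]=m[k][R]; b=blobs(w)[:3]; print(k,b)
    for q in b[:2]:
        print(plane("top",q[1],.14).round(4))
    if k=="panel":
        w=cv2.morphologyEx(w.astype(np.uint8),cv2.MORPH_CLOSE,np.ones((5,5)))
        c=max(cv2.findContours(w,0,2)[0],key=cv2.contourArea); r=cv2.minAreaRect(c)
        P=np.array([plane("top",q,.06)[:2] for q in cv2.boxPoints(r)]); print(P.round(4),P.mean(0),np.linalg.norm(P[1]-P[0]),np.linalg.norm(P[2]-P[1]))
p=np.load("side0.npz")["p"]; m=masks(p)
R=np.s_[160:240,255:300]
for k in("red","blue"):
    w=np.zeros(p.shape[:2],bool); w[R]=m[k][R]; b=blobs(w)[:3]; print(k,b)
    for q in b[:2]: print(plane("side",q[1],.118).round(4))
E
```

```text
red [(28, [215.5, 209.4], [213, 207, 6, 6])]
[0.5628 0.2125 0.14  ]
blue [(25, [272.1, 192.8], [270, 190, 5, 7])]
[0.6134 0.0541 0.14  ]
panel [(2820, [243.5, 206.5], [206, 179, 77, 56]), (141, [279.0, 168.6], [269, 165, 22, 11]), (45, [293.0, 207.1], [291, 201, 4, 16])]
[0.5726 0.1341 0.14  ]
[0.6841 0.0352 0.14  ]
[[0.5245 0.2462]
 [0.67   0.2347]
 [0.6483 0.0162]
 [0.5036 0.0317]] [0.58659141 0.13219847] 0.14589906816826168 0.21957644688793043
red [(144, [288.3, 222.6], [284, 213, 9, 21])]
[0.5647 0.2178 0.118 ]
blue [(109, [270.5, 180.9], [268, 172, 6, 19])]
[0.6165 0.0565 0.118 ]
```

The grip distances from the axes come out at about 60 mm and the panel size fits. Next I move above the station for a close wrist view and check IK along both arcs.

```bash
cat >> h.py <<'E'
def rot(phi):
    """tool down, closing line y at world angle phi (rad)"""
    c,s=np.cos(phi),np.sin(phi); return np.array([[-s,c,0],[c,s,0],[0,0,-1.]])
E
python3 - <<'E'
from h import *
r=np.radians
robot.goto([.56,.132,.30],rot(r(90)))
T=tool(); p,d=robot.grab_frame("wrist"); np.savez("w0.npz",p=p,d=d,T=T)
cv2.imwrite("pics/w0.png",cv2.cvtColor(p,cv2.COLOR_RGB2BGR))
print(robot.read_t(),robot.read_qpos().round(1) if hasattr(robot.read_qpos(),'round') else robot.read_qpos(),robot.read_force())
for nm,A,t0,t1 in(("iso",(.589,.160),116,36),("sel",(.584,.104),-58,-128)):
  for off in(-90,90):
    for t in np.linspace(t0,t1,3):
      q=robot.ik([A[0]+.06*np.cos(r(t)),A[1]+.06*np.sin(r(t)),.105],rot(r(t+off))); print(nm,off,t,None if q is None else np.round(q,0))
m=masks(p)
for k in("red","blue","yellow"): print(k,blobs(m[k],25)[:8])
E
```

```text
3.2417 [  32.7    8.9   -5.4    0.   -75.6 -122.7] [-0.09546225  0.35152191 -0.08570201]
iso -90 116.0 [ 39.  20. -18.   0. -53. 167.]
iso -90 76.0 [ 37.  23. -13.   0. -54. 129.]
iso -90 36.0 [ 34.  25.  -9.   0. -56.  92.]
iso 90 116.0 [ 39.  20. -18.   0. -53. -13.]
iso 90 76.0 [ 37.  23. -13.   0. -54. -51.]
iso 90 36.0 [ 34.  25.  -9.   0. -56. -88.]
sel -90 -58.0 [ 23.  21. -16.   0. -53.   9.]
sel -90 -93.0 [ 24.  18. -20.   0. -52. -27.]
sel -90 -128.0 [ 26.  15. -24.   0. -50. -64.]
sel 90 -58.0 [  23.   21.  -16.    0.  -53. -171.]
sel 90 -93.0 [ 24.  18. -20.   0. -52. 153.]
sel 90 -128.0 [ 26.  15. -24.   0. -50. 116.]
red [(279, [321.6, 177.1], [311, 167, 22, 21]), (274, [452.3, 210.5], [445, 199, 16, 26])]
blue [(481, [503.3, 370.5], [487, 346, 25, 38]), (264, [187.8, 217.9], [179, 206, 18, 24]), (102, [3.3, 377.6], [0, 367, 11, 17])]
yellow [(1671, [355.8, 304.3], [224, 285, 246, 31]), (1114, [226.7, 177.5], [196, 157, 55, 49]), (399, [364.3, 202.4], [349, 192, 31, 22]), (354, [397.2, 266.0], [386, 244, 19, 43]), (228, [99.0, 265.0], [94, 244, 12, 43]), (112, [239.1, 121.0], [232, 117, 15, 9]), (111, [274.2, 124.4], [267, 120, 15, 9]), (108, [204.6, 118.3], [198, 114, 14, 9])]
```

View pics/w0.png

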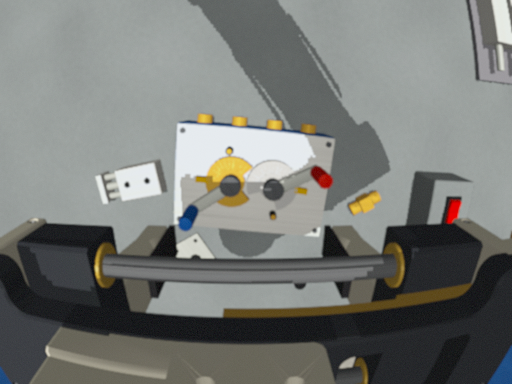

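The wrist view shows the panel with its port edge up, shaft nuts at (230,186) and (272,189), red grip at (321,177) and blue at (188,218). Yellow features are at (200,178), (302,190), (229,151) and (272,215). I'll zoom in.

Run:
```python
from h import *
z=np.load("w0.npz"); p,T=z["p"],z["T"]
cv2.imwrite("pics/w0c.png",cv2.resize(cv2.cvtColor(p[110:245,165:345],cv2.COLOR_RGB2BGR),None,fx=4.4,fy=4.4,interpolation=cv2.INTER_CUBIC))
C=[plane("wrist",q,.06,T)[:2] for q in((178,124),(336,139))]; print("corners",np.round(C,4),np.linalg.norm(C[0]-C[1]))
for n,q,h in(("isonut",(272,189),.095),("selnut",(230,186),.095),("red",(320,178),.135),("blue",(188.5,216),.135),
  ("y200",(200,178),.071),("y302",(302,190),.071),("y229",(229,151),.071),("y272",(272,215),.071)): print(n,plane("wrist",q,h,T).round(4))
```

```text
corners [[0.5048 0.0354]
 [0.5248 0.2508]] 0.21623450234947947
isonut [0.5863 0.1604 0.095 ]
selnut [0.5824 0.1073 0.095 ]
red [0.562  0.2119 0.135 ]
blue [0.6079 0.0602 0.135 ]
y200 [0.5776 0.0652 0.071 ]
y302 [0.5945 0.2035 0.071 ]
y229 [0.5413 0.1051 0.071 ]
y272 [0.6307 0.1632 0.071 ]
```

View pics/w0c.png

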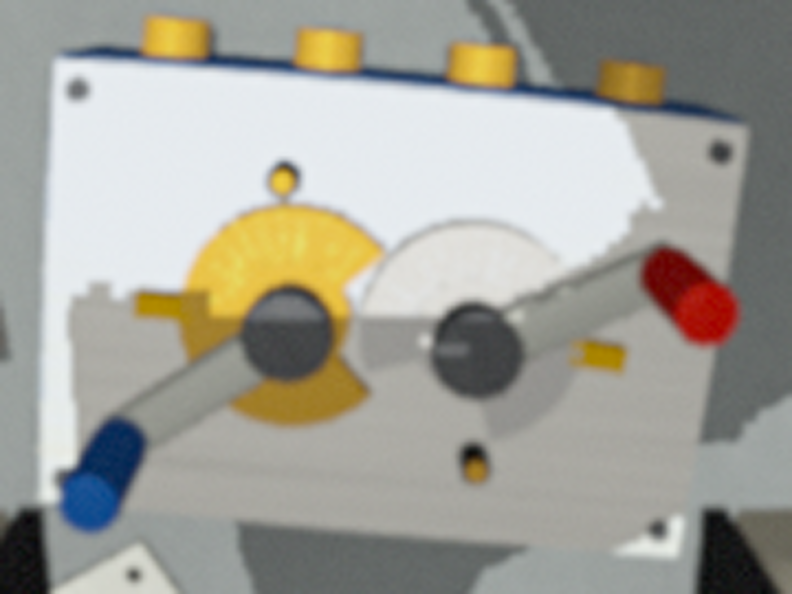

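The wrist view is consistent. The iso dog is at 79° and its stop at 4°, leaving about 64° of travel. The sel dog is at −96° and its stop at −177°, leaving about 69°. I'll cage the red post with half-open fingers and push it along its arc.

```bash
cat >> h.py <<'E'
OPEN=.4; G=(OPEN*.088-.018)/2; Z=.106
ISO=np.array([.5863,.1604]); SEL=np.array([.5824,.1073])
def pose(A,t,off,g=G,z=Z):
    e=np.array([np.cos(t),np.sin(t)]); u=np.array([np.sin(t),-np.cos(t)])
    return np.r_[A+.06*e+g*u,z],rot(t+off)
def push(t,F0,n=5):
    f=[]
    for _ in range(n): f.append(robot.read_force()); robot.dwell(.01)
    f=np.mean(f,0)-F0
    return -(f[0]*np.sin(t)-f[1]*np.cos(t)), f
def swing(A,t,tend,off,F0,speed,step,lim):
    """sweep clockwise from t to tend, stop when the push exceeds lim; returns angle, push"""
    f=0
    while t>tend:
        t=max(t-step,tend); p,R=pose(A,t,off); robot.servo_line(p,R,speed=speed); f,v=push(t,F0,2)
        if f>lim: break
    return t,f
E
python3 - <<'E'
from h import *
z=np.load("w0.npz"); T=z["T"]
r=plane("wrist",(326.4,181.6),.143,T)[:2]; b=plane("wrist",(185.5,223.6),.143,T)[:2]
for n,q,A in(("red",r,ISO),("blue",b,SEL)): print(n,q.round(4),np.linalg.norm(q-A),np.degrees(np.arctan2(*(q-A)[::-1])))
t=np.arctan2(*(r-ISO)[::-1]); off=np.pi/2
t0=robot.read_t(); robot.read_force(); print("read dt",robot.read_t()-t0)
robot.move_gripper(OPEN); print("w",robot.read_grip_width())
p,R=pose(ISO,t,off,0,.20); robot.goto(p,R); robot.dwell(.2)
F0=push(t,0,10)[1]; print("F0",F0)
robot.servo_line(pose(ISO,t,off,0)[0],speed=.08); print("down",push(t,F0),robot.read_position(),robot.read_t())
p,R=pose(ISO,t,off); robot.servo_line(p,R,speed=.04)
print("contact",push(t,F0),robot.read_t()); np.save("F0.npy",F0)
t1,f=swing(ISO,t,t-np.radians(15),off,F0,.04,np.radians(5),6); print(np.degrees(t1),f,robot.read_t())
E
```

```text
red [0.5641 0.2176] 0.06131061497908291 111.18205785083761
blue [0.6143 0.0577] 0.058956593521675704 -57.28583225935566
read dt 0.0
w 0.3971609898765358
F0 [-0.27923159  0.06448298  0.11684173]
down (np.float64(-0.016818440335621312), array([ 0.08630153, -0.17615985,  0.21132256])) [0.5649705  0.21660705 0.10664868] 7.5
contact (np.float64(0.4606457014811393), array([-0.27277595, -0.57094021, -0.29164385])) 7.9083
96.18205785083761 -0.213867478088707 9.075
```

Run:
```python
from h import *
p,d=robot.grab_frame("wrist"); cv2.imwrite("pics/w1.png",cv2.cvtColor(p,cv2.COLOR_RGB2BGR))
F0=np.load("F0.npy"); print(push(np.radians(96),F0,10),robot.read_finger_force(),robot.read_position(),robot.read_grip_width())
```

```text
(np.float64(0.18293354877958012), array([-0.13964883, -0.42141368, -0.36957543])) 0.20713739097118378 [0.58836036 0.22088364 0.10602683] 0.4012443585081487
```

View pics/w1.png

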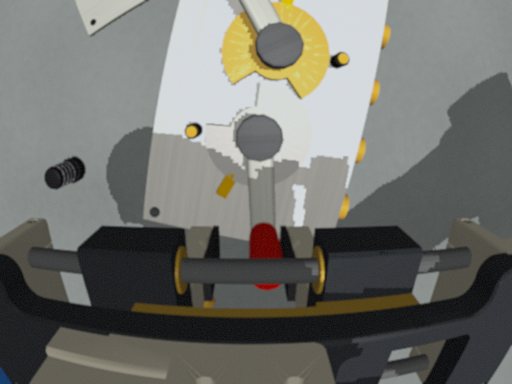

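The post sits between the fingers and turns with them. The dog at (226,185) is moving towards its stop at (193,131). I'll carry on to just short of it, re-zero off contact, then feel for the stop.

```bash
cat >> h.py <<'E'
def seat(A,t,tmin,off,target=10.,hard=11.5):
    """re-zero just off contact, then creep clockwise until the push reaches target"""
    p,R=pose(A,t,off,G-.004); robot.servo_line(p,R,speed=.04); robot.dwell(.2); F0=push(t,0,10)[1]
    p,R=pose(A,t,off); robot.servo_line(p,R,speed=.03)
    f,log=0,[]
    while t>tmin:
        t-=np.radians(.5 if f<3.0 else .2 if f<7 else .1)
        p,R=pose(A,t,off); robot.servo_line(p,R,speed=.02); f,v=push(t,F0,4)
        log.append((round(np.degrees(t),1),round(f,1)))
        if f>=target-.3: break
    robot.dwell(.2); print(log[-25:]); print("held",push(t,F0,10),robot.read_t())
    return t,F0
E
python3 - <<'E'
from h import *
r=np.radians; F0=np.load("F0.npy")
t,f=swing(ISO,r(96.18),r(54),np.pi/2,F0,.05,r(7),5); print(np.degrees(t),f,robot.read_t())
t,F0=seat(ISO,t,r(38),np.pi/2); np.save("F0.npy",np.r_[F0,t])
E
```

```text
54.0 0.49065236800772516 11.375
[(np.float64(53.0), np.float64(1.3)), (np.float64(52.5), np.float64(1.4)), (np.float64(52.0), np.float64(1.7)), (np.float64(51.5), np.float64(1.7)), (np.float64(51.0), np.float64(1.6)), (np.float64(50.5), np.float64(1.3)), (np.float64(50.0), np.float64(1.5)), (np.float64(49.5), np.float64(1.7)), (np.float64(49.0), np.float64(2.1)), (np.float64(48.5), np.float64(1.5)), (np.float64(48.0), np.float64(1.3)), (np.float64(47.5), np.float64(3.4)), (np.float64(47.3), np.float64(5.5)), (np.float64(47.1), np.float64(6.2)), (np.float64(46.9), np.float64(6.6)), (np.float64(46.7), np.float64(7.1)), (np.float64(46.6), np.float64(7.8)), (np.float64(46.5), np.float64(7.6)), (np.float64(46.4), np.float64(8.2)), (np.float64(46.3), np.float64(8.7)), (np.float64(46.2), np.float64(9.0)), (np.float64(46.1), np.float64(9.5)), (np.float64(46.0), np.float64(9.5)), (np.float64(45.9), np.float64(9.5)), (np.float64(45.8), np.float64(10.4))]
held (np.float64(10.308874284880167), array([-7.90167719,  6.66137486,  2.25628579])) 19.8417
```

The stop was met at 47.5°, against 47° predicted, and pressed to 10.3 N. Next I release, lift and check the dog. Then I move to the selector, with a low force limit on the first part of its swing so it isn't forced if still locked.

Run:
```python
from h import *
r=np.radians; t=np.load("F0.npy")[3]
p,R=pose(ISO,t,np.pi/2,-.001); robot.servo_line(p,R,speed=.04)
p[2]=.22; robot.servo_line(p,speed=.12); robot.goto([.53,.132,.26],rot(r(90)))
robot.dwell(.1); T=tool(); p,d=robot.grab_frame("wrist"); 
cv2.imwrite("pics/w2.png",cv2.resize(cv2.cvtColor(p[100:270,130:370],cv2.COLOR_RGB2BGR),None,fx=3.2,fy=3.2,interpolation=cv2.INTER_CUBIC))
np.savez("w2.npz",p=p,T=T); print(robot.read_t())
```

```text
22.2667
```

View pics/w2.png

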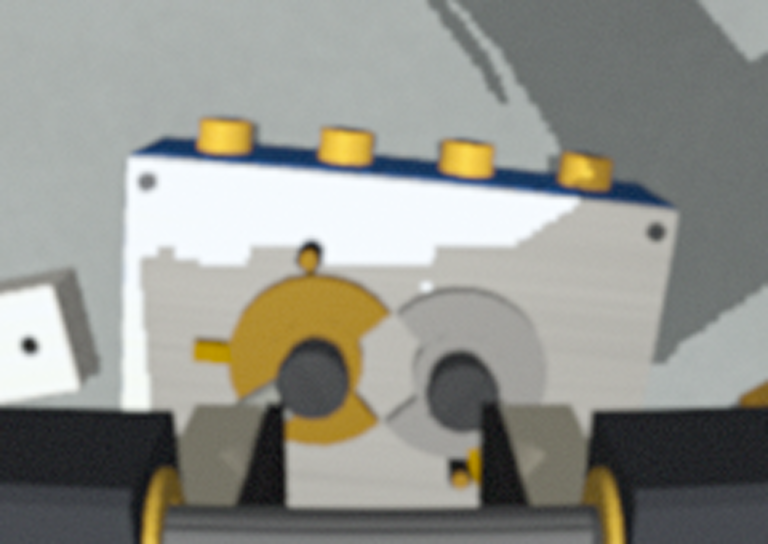

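The isolator dog lies against its post at crop pixel (462,470), and its gap now faces the selector. On to the selector.

Run:
```python
from h import *
r=np.radians; off=-np.pi/2; t=r(-57.3)
p,R=pose(SEL,t,off,0,.20); robot.goto(p,R); robot.dwell(.2); F0=push(t,0,10)[1]
robot.servo_line(pose(SEL,t,off,0)[0],speed=.08); print("down",push(t,F0),robot.read_t())
p,R=pose(SEL,t,off); robot.servo_line(p,R,speed=.04); print("contact",push(t,F0)[0])
t,f=swing(SEL,t,r(-66),off,F0,.03,r(1),4); print("past lock?",np.degrees(t),f,robot.read_t())
if f<4:
    t,f=swing(SEL,t,r(-119),off,F0,.05,r(6),4.5); print(np.degrees(t),f,robot.read_t())
    if f<4.5:
        t,F0=seat(SEL,t,r(-135),off); np.save("F0.npy",np.r_[F0,t])
```

```text
down (np.float64(-0.031721748554743134), array([ 0.39368722, -0.67194871,  0.23883097])) 25.925
contact 0.33423886535138325
past lock? -66.0 1.7216801391682581 28.7333
-119.0 0.8243885121759221 31.3417
[(np.float64(-120.0), np.float64(2.1)), (np.float64(-120.5), np.float64(2.1)), (np.float64(-121.0), np.float64(2.1)), (np.float64(-121.5), np.float64(2.0)), (np.float64(-122.0), np.float64(1.7)), (np.float64(-122.5), np.float64(2.0)), (np.float64(-123.0), np.float64(1.6)), (np.float64(-123.5), np.float64(2.1)), (np.float64(-124.0), np.float64(1.8)), (np.float64(-124.5), np.float64(1.8)), (np.float64(-125.0), np.float64(1.9)), (np.float64(-125.5), np.float64(2.3)), (np.float64(-126.0), np.float64(1.8)), (np.float64(-126.5), np.float64(3.3)), (np.float64(-126.7), np.float64(5.1)), (np.float64(-126.9), np.float64(5.4)), (np.float64(-127.1), np.float64(6.3)), (np.float64(-127.3), np.float64(7.1)), (np.float64(-127.4), np.float64(7.4)), (np.float64(-127.5), np.float64(8.0)), (np.float64(-127.6), np.float64(8.6)), (np.float64(-127.7), np.float64(8.6)), (np.float64(-127.8), np.float64(8.9)), (np.float64(-127.9), np.float64(9.3)), (np.float64(-128.0), np.float64(10.0))]
held (np.float64(9.890958452226874), array([ 8.82863698, -4.7654396 , -2.84254503])) 39.8083
```

Run:
```python
from h import *
r=np.radians; t=np.load("F0.npy")[3]
p,R=pose(SEL,t,-np.pi/2,-.001); robot.servo_line(p,R,speed=.04)
p[2]=.22; robot.servo_line(p,speed=.12); robot.goto([.50,.132,.30],rot(r(90)))
robot.dwell(.1); p,d=robot.grab_frame("wrist")
cv2.imwrite("pics/w3.png",cv2.resize(cv2.cvtColor(p[100:270,130:370],cv2.COLOR_RGB2BGR),None,fx=3.2,fy=3.2,interpolation=cv2.INTER_CUBIC)); print(robot.read_t())
```

```text
42.4583
```

View pics/w3.png

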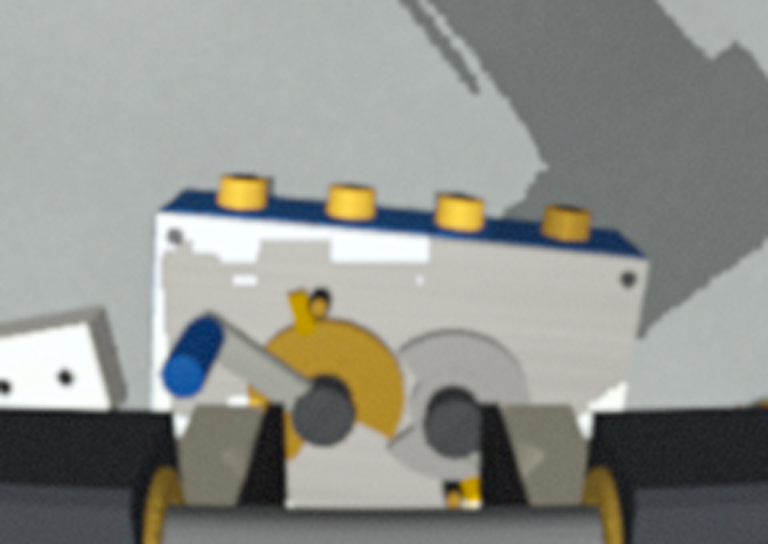

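Both dogs are against their stops: the selector's at crop pixel (305,310), the isolator's at (462,490). The gripper is clear of everything.

```bash
python3 -c "
from rig import robot
print(robot.job_done())"
```

```text
the job is handed in; nothing more can be done
None
```

The manifold is in test mode and handed in: the isolator was pressed home at 10.3 N, then the selector at 9.9 N, both dogs are on their stops, and the gripper was clear at about 42 s of the 72 s allowed.

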